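# Fit the spindle and set the running clearance of its bearing

## Robot

A 7-joint arm with a two-finger parallel gripper is mounted at the origin on the work surface. World frame = base frame: x ahead of the robot, y to its left, z up, the work surface at z = 0. Lengths are in m, angles in rad, forces in N, time in s.
With the tool pointing down it reaches from about 0.4 to 0.875 m from the base axis. Payload 4.4 kg.
Tool frame: the origin (TCP) lies midway between the tips of the shut fingers; the grasp point (between the pads) lies 19 mm behind it; z points along the fingers, y is the line along which they close (so a half turn about z gives the same grasp; the last joint's range is limited). The gripper opens to 85 mm and grips with 20 to 120 N. Pads are 22 mm wide; open, the fingers measure 114 mm over their backs; the gripper's body (76 mm by 85 mm) begins 54 mm behind the grasp point. The pads swing forward as they close: fully open they stand 13 mm farther back than shut.
Start: joints at [1.046, 0.628, 0.038, 1.517, -0.027, 0.996, -0.02], TCP at [0.288, -0.583, 0.231] pointing down, gripper open.
Joint ranges: [-3.06, 3.06], [-0.37, 2.12], [-1.25, 1.32], [0.18, 2.47], [-1.1, 4.24], [0.23, 1.98], [-2.94, 2.94]. Speed limits (rad/s): [2.57, 2.57, 3.14, 3.14, 3.14, 3.14, 3.14].

## Interface

Orientations are given as a 3x3 rotation matrix whose columns are the frame's x, y, z axes.
In Python, from bench import manip gives the robot as it stands.
- The arm moves only by the tool carry_out, never from a script. Its argument "steps" is a list of rows, each a list of 5 numbers: the shift along the world's x, y, z in cm, then the turn about the world's z in degrees, then the finger opening in cm, from 0 to 8.54. In form: [[tx, ty, tz, twist, jaw], ...]. A call has exactly 5 rows; each row shifts and turns the commanded pose from where the row before left it; what a row does not reach is not made up. A row lasts 1/12 s, in which the tool goes at most 41.7 mm and 7.16 degrees, less where a joint would pass 70% of its speed; a pose out of reach is approached as far as the arm can. A call with a gripper value outside its range is refused whole. The fingers move at their own pace and stop on an object; the grip force is fixed at half the most. Time passes only in rows, so rows that do not move let the fingers close, or fill a call up. It gives the time, the measured TCP pose, the force, the opening and the grip force at its end, in the units of the state.
- manip.state(): the state, without advancing time (a new reading comes with each control period).
- manip.read_camera(name): name is "scene" or "top"; returns (picture, depth): 420x560x3 uint8, red, green, blue; 420x560 float32, m along the optical axis (not along the pixel's ray), 0 where there is no reading.
- manip.calibration(name): a dict with "fov_y" (degrees; the focal length in pixels is half the picture's height over the tangent of half this angle, whatever the lens; pixels are square), "cx", "cy" (the principal point, pixels), "k1" (the pictures are not rectified: a ray, as slopes to the right and down, at radius r is drawn at 1 + k1 r^2 times it, then the intrinsics apply), "origin" and "rotation" of the camera in the world. Camera axes: x right, y up, looking along -z (the intrinsics and any distortion apply to the point x, -y, -z); pixel columns grow to the right and rows downward; lengths in m; the calibration is good to about 2 mm. A picture is of the moment at which its call begins. calibration takes no time and is no camera call.
- manip.close_job(): hands the job in; it is judged then, once.
Trained networks look in the newest picture that a camera, given by its name, has taken for a name from the list of things; names that differ only in an ending like _2 or _b are one class to them, and where a whole thing is asked for, a point or a joint stands for the part that bears it (a point fixed in the world has none). Each returns a list of dicts, best first, with "p" (0 to 1); they miss things now and then, are a little off and sometimes report something else, mostly with a low value. They report only what shows in the picture. A call takes as long as a camera call. They do not tell look-alikes from the thing itself.
- manip.recognise(camera, query): "rect" ([left, top, right, bottom] in pixels, round what is visible of it).
- manip.regions_of(camera, query): "pixels" (420x560 bool, what is visible of it) and "rect" ([left, top, right, bottom] in pixels, round what is visible of it).
- manip.tip_of(camera, query): "pixel" ([column, row] in pixels: a listed point, or the origin of a listed thing).
The state is a dict: "t": time; "joints": joint angles; "qvel": joint speeds; "tau": joint torques, N m; "position": TCP position; "tcp_rot": TCP orientation; "force": force on the tool from outside, world axes, zero at the start; "moment": the same for the moment, N m; "gripper_width": finger opening in m; "grasp_force": force on a finger pad.
Only numpy, scipy, OpenCV 4.12 (cv2) and the standard library are available. Lean on these libraries where they do the work, as an engineer would, in place of code of your own. Each camera call takes 0.05 s, during which the arm holds its last target. There are 200 camera calls.

## Task

Take from the rack the spindle that fits the bronze bush of the bearing housing and lower it in, nose down, until its collar is fully home on the bush. Then screw the knurled adjusting nut down, clockwise from above, until it bottoms out, back it off a quarter turn for running clearance, and finish while still gripping the nut there, keeping it still for a colleague to nip up its lock screw. Leave the other two spindles in the rack and everything else lying as it is.

Things in the scene. Friction and masses are not known exactly. Their poses are not given: they have to be found in the camera images.
- bearing: Bearing housing, fixed to the bench, origin under its centre, z up: grey square flange 112 mm wide and 12 mm thick with four cap screws, a steel barrel 47 mm across up to 47 mm height, then a threaded spigot 42 mm across that carries the nut. A bronze bush forms its upright bore.
- bearing_mouth (a point): Mouth of the bronze bush, on the bore's upright axis (z up), 68 mm above the bench, level with the bush's top face on which a spindle's collar comes to rest. The bore is 15.2 mm wide and 53 mm deep. The mouth lies inside the nut's 34 mm opening, about 5 mm below the nut's top.
- nut: Knurled steel adjusting nut, already started on the spigot, coaxial with the bore: a ring 54 mm across, 20 mm high, with a 34 mm opening for the spindle. Origin: centre of its underside, 52 mm above the bench when bottomed. Four dark slots round its top edge are a quarter turn apart; one dark lock screw shows. A seated spindle stands up to 113 mm above the bench in its middle: straddle it.
- nut_turn (a joint): Angle of the adjusting nut in rad: 0 when bottomed out (hard stop), growing as it is unscrewed (anticlockwise from above). Right-hand thread, 2 mm rise per turn. It starts 1.9 to 2.9 rad above bottom, turns with a light even friction of about 0.1 N m and stays where it is left.
- spindle_small: Loose steel spindle, small: shank and upper stub 10 mm in diameter, about 0.1 kg. Origin at the centre of the nose tip, z up along the spindle: shank 0 to 46 mm (its first 8 mm taper from half the diameter), collar 30 mm across from 46 to 55 mm, upper stub (the part to grip) from 55 to 91 mm.
- spindle_medium: Loose steel spindle, medium: shank and upper stub 14 mm in diameter, about 0.14 kg. Origin at the centre of the nose tip, z up along the spindle: shank 0 to 46 mm (its first 8 mm taper from half the diameter), collar 30 mm across from 46 to 55 mm, upper stub (the part to grip) from 55 to 91 mm.
- spindle_large: Loose steel spindle, large: shank and upper stub 18 mm in diameter, about 0.2 kg. Origin at the centre of the nose tip, z up along the spindle: shank 0 to 46 mm (its first 8 mm taper from half the diameter), collar 30 mm across from 46 to 55 mm, upper stub (the part to grip) from 55 to 91 mm.
- rack: Fixed shaft rack, origin under its centre: grey plate 56 mm (x) by 206 mm (y), top 62 mm above the bench, on two end legs, with three 20 mm holes in a row along its y axis, 66 mm apart, the middle one at the centre. A spindle hangs upright in each by its collar, nose 16 mm above the bench; which is where differs. The fingers have room on either side along the rack's x axis.
- hex_key: Bystander: L-shaped hex key 90 by 32 mm lying on the bench.
- ball_bearing: Bystander: steel ball bearing 47 mm across, 14 mm high.
- flanged_bush: Bystander: flanged bronze bush 34 mm across, 26 mm high.
- spanner: Bystander: open-ended spanner lying on the bench.
- mallet: Bystander: hammer lying on the bench.
- caliper: Bystander: caliper 215 mm long lying on the bench.
- grease_tin: Bystander: tin 72 mm across, 55 mm high.
Things that resemble listed ones, but are neither listed nor needed, are in the scene too. Leave any pink or yellow look-alike of the spindle_medium alone.

How it is judged:
On the way, in this order (a step that is already met when the one before it is completed fails the run):
1. the medium spindle stands in the bush with its collar fully home, let go (z of spindle_medium in the frame of bearing_mouth below -0.0435 m and horizontal distance between spindle_medium and bearing_mouth below 0.004 m and angle between spindle_medium's own z axis and vertical below 0.06 rad and contact force between spindle_medium and the fingers below 0.1 N), for 0.2 s.
2. the nut is screwed down until it bottoms out (value of joint nut_turn below 0.06 rad), for 0.1 s.
At the end, for the whole second after the job is handed in: Medium spindle seated in the bush (nose 43.5 mm or more below the mouth, within 4 mm of the axis), not gripped; nut, once bottomed, now backed off 1.57 rad from bottom, give or take 0.35, still, and gripped by the fingers (over 4 N, tool within 12 mm of its axis) (value of joint nut_turn between 1.22 and 1.92 rad and velocity of joint nut_turn between -0.05 and 0.05 rad/s and contact force between the fingers and nut above 4 N and horizontal distance between the grasp point and nut below 0.012 m and z of spindle_medium in the frame of bearing_mouth below -0.0435 m and horizontal distance between spindle_medium and bearing_mouth below 0.004 m and contact force between spindle_medium and the fingers below 0.1 N); the arm keeps its last pose, push and grip.
It fails at once if another spindle is taken out of or knocked about in the rack (distance of any of spindle_small, spindle_large from where it was at the start of the episode above 0.015 m).
It fails at once if a bystander is pushed more than 3 cm (distance of any of hex_key, ball_bearing, flanged_bush, spanner, mallet, caliper, grease_tin from where it was at the start of the episode above 0.03 m).
It also fails if it takes over 72 s, if anything falls off the work surface, if the arm or the gripper's body presses on something with over 40 N, if the wrist force passes 120 N, or if a joint passes its speed limit or range.

## Working session

There is one attempt and no reset: what is moved stays moved. The work goes in short steps, Python scripts to look and compute and a tool call to move; the robot and the scene stay as the last step left them, time stands still between calls to the robot, and variables do not carry over. Pictures are saved under pics/ and viewed, at most 10 in all, crops included, and the job is handed in when it is done.

Besides the shell and the picture viewer there is one more tool, called after "Emit:" as name([rows], argument=value, ...), one row to a line, values as JSON. carry_out: Moves the arm, as the interface text tells. Its arguments: {"type":"object","properties":{"steps":{"type":"array"}},"required":["steps"]}

```bash
mkdir -p pics; cat > h.py <<'E'
import numpy as np, cv2
from bench import manip
def cam(n):
    c=manip.calibration(n); f=210/np.tan(np.radians(c["fov_y"])/2)
    return c,f
def back(n,px,depth=None,z=None):
    """pixel(s) -> world, by depth along axis or by plane height z"""
    c,f=cam(n); px=np.atleast_2d(np.asarray(px,float))
    K=np.array([[f,0,c["cx"]],[0,f,c["cy"]],[0,0,1]])
    s=cv2.undistortPoints(px[:,None],K,np.array([c["k1"],0,0,0.]))[:,0]
    d=np.c_[s[:,0],-s[:,1],-np.ones(len(s))]@np.array(c["rotation"]).T
    o=np.array(c["origin"])
    t=np.asarray(depth).reshape(-1,1) if depth is not None else ((z-o[2])/d[:,2])[:,None]
    return o+t*d
def proj(n,P):
    c,f=cam(n); q=(np.atleast_2d(P)-np.array(c["origin"]))@np.array(c["rotation"])
    s=np.c_[q[:,0],-q[:,1]]/-q[:,2:]; r2=(s**2).sum(1,keepdims=True)
    return s*(1+c["k1"]*r2)*f+[c["cx"],c["cy"]]
E
python3 - <<'E'
from h import *
for n in("scene","top"):
    p,d=manip.read_camera(n); np.savez(n,p=p,d=d); cv2.imwrite(f"pics/{n}0.png",cv2.resize(p[...,::-1],(800,600)))
    c=manip.calibration(n); print(n,c["fov_y"],c["k1"],np.round(c["origin"],3),np.round(c["rotation"],2).tolist())
    for q in("bearing","nut","rack","spindle_small","spindle_medium","spindle_large"):
        print(q,[(np.round(r["rect"]).tolist(),round(r["p"],2)) for r in manip.recognise(n,q)])
    for q in("bearing_mouth","bearing","nut","rack"):
        print(q,[(np.round(r["pixel"],1).tolist(),round(r["p"],2)) for r in manip.tip_of(n,q)])
s=manip.state();print(s["t"],s["position"],s["tcp_rot"],s["gripper_width"],s["force"])
E
```

```text
scene 47.01327744775756 -0.04679672322725596 [1.138 0.635 0.877] [[-0.76, -0.46, 0.46], [0.66, -0.52, 0.55], [-0.01, 0.72, 0.69]]
bearing [([319.0, 224.0, 384.0, 277.0], 0.56), ([231.0, 148.0, 305.0, 207.0], 0.18)]
nut [([319.0, 224.0, 384.0, 278.0], 0.72), ([343.0, 224.0, 367.0, 246.0], 0.57)]
rack [([230.0, 149.0, 306.0, 208.0], 0.97)]
spindle_small [([342.0, 223.0, 367.0, 245.0], 0.32)]
spindle_medium [([248.0, 188.0, 259.0, 215.0], 0.69), ([289.0, 141.0, 300.0, 174.0], 0.6), ([278.0, 160.0, 292.0, 178.0], 0.53), ([307.0, 152.0, 319.0, 182.0], 0.45)]
spindle_large [([260.0, 151.0, 272.0, 171.0], 0.51)]
bearing_mouth [([353.5, 233.7], 0.64), ([245.3, 167.8], 0.61)]
bearing [([349.5, 251.4], 0.71), ([352.9, 232.4], 0.45)]
nut [([350.1, 233.2], 0.87), ([266.0, 183.7], 0.46), ([350.3, 253.5], 0.21)]
rack [([371.0, 229.1], 0.7), ([267.9, 183.2], 0.64)]
top 43.56577808836493 -0.07386059984346424 [0.43  0.009 1.312] [[-0.0, 0.99, -0.13], [-1.0, 0.0, 0.03], [0.02, 0.13, 0.99]]
bearing [([162.0, 213.0, 214.0, 267.0], 0.66)]
nut [([173.0, 227.0, 198.0, 251.0], 0.66)]
rack [([272.0, 219.0, 364.0, 260.0], 0.56)]
spindle_small [([200.0, 138.0, 270.0, 163.0], 0.69)]
spindle_medium [([282.0, 196.0, 296.0, 208.0], 0.66), ([288.0, 238.0, 301.0, 249.0], 0.55)]
spindle_large [([315.0, 236.0, 326.0, 240.0], 0.67)]
bearing_mouth [([181.8, 238.5], 0.9)]
bearing [([189.5, 241.8], 0.73), ([233.9, 149.4], 0.57)]
nut [([185.0, 238.2], 0.76)]
rack [([315.5, 241.8], 0.75)]
1.1 [ 0.28789832 -0.58277563  0.23132363] [[ 8.96628183e-01  4.42784253e-01  7.63541555e-05]
 [ 4.42784252e-01 -8.96628187e-01  2.98859330e-05]
 [ 8.16943085e-05  7.01184780e-06 -9.99999997e-01]] 0.08533031518761947 [ 1.00978883  0.31408419 -0.9815561 ]
```

View pics/scene0.png

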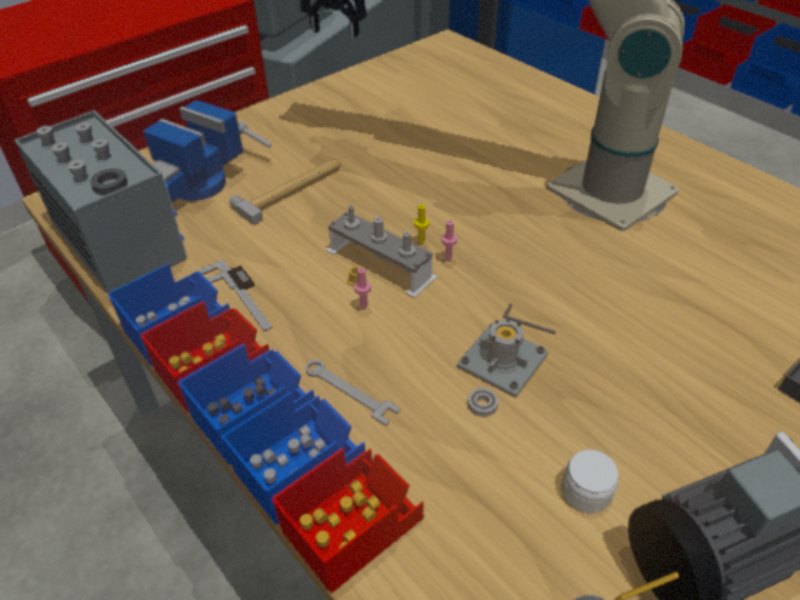

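View pics/top0.png

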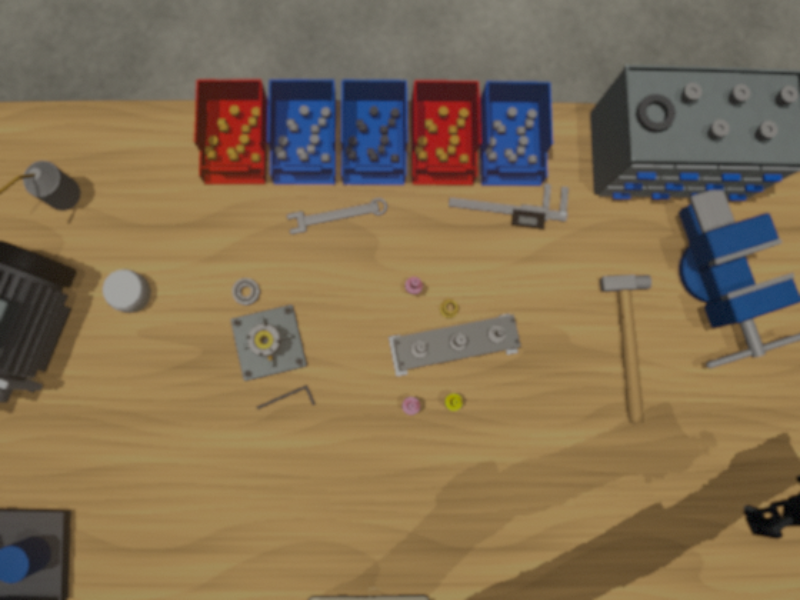

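```bash
python3 - <<'E'
from h import *
T=np.load("top.npz");S=np.load("scene.npz")
def crop(p,a,b,w,h): return cv2.resize(np.ascontiguousarray(p[b:b+h,a:a+w,::-1]),(400,300),interpolation=cv2.INTER_CUBIC)
im=np.vstack([np.hstack([crop(T["p"],268,200,100,75),crop(T["p"],150,205,80,60)]),np.hstack([crop(S["p"],222,130,100,75),crop(S["p"],312,215,80,60)])])
cv2.imwrite("pics/crop0.png",im)
# world points from both depth images
def cloud(n,A):
    v,u=np.mgrid[0:420,0:560]; d=A["d"]; m=d>0
    return back(n,np.c_[u[m],v[m]],depth=d[m])
C=np.vstack([cloud("top",T),cloud("scene",S)]); np.save("C",C)
for n,A in(("top",T),("scene",S)):
    c=cloud(n,A)
    for lab,z in(("plate",(.055,.066)),("collar",(.067,.0755)),("stubtop",(.1,.112))):
        m=(c[:,2]>z[0])&(c[:,2]<z[1])&(c[:,0]>.35)&(c[:,0]<.6)&(c[:,1]>-.25)&(c[:,1]<.1)
        q=c[m]; 
        if len(q): print(n,lab,len(q),q.mean(0).round(4),cv2.minAreaRect(q[:,:2].astype(np.float32)))
print(back("top",[[293,243],[322,238],[348,233]],z=.107).round(4)); print(back("top",[[184,238.5]],z=.068).round(4),back("scene",[[353.5,233.5]],z=.068).round(4))
E
```

```text
top plate 1620 [ 0.5226 -0.1458  0.0616] ((0.48764345049858093, -0.1542123556137085), (0.13894174993038177, 0.21313686668872833), 10.867757797241211)
top collar 264 [ 0.5256 -0.1476  0.0706] ((0.4895381033420563, -0.1543552428483963), (0.125881165266037, 0.20018993318080902), 6.801699161529541)
top stubtop 93 [ 0.5277 -0.1442  0.1067] ((0.5285181403160095, -0.14933010935783386), (0.016576621681451797, 0.14231237769126892), 8.392034530639648)
scene plate 960 [ 0.5266 -0.136   0.0614] ((0.49119359254837036, -0.15381723642349243), (0.14008471369743347, 0.2124704271554947), 10.25278091430664)
scene collar 203 [ 0.5197 -0.1396  0.0709] ((0.49012938141822815, -0.14446020126342773), (0.12928025424480438, 0.17314517498016357), 4.510684013366699)
scene stubtop 79 [ 0.5295 -0.1382  0.1055] ((0.5318175554275513, -0.14624860882759094), (0.0185103602707386, 0.142124742269516), 9.979992866516113)
[[ 0.5158 -0.0819  0.107 ]
 [ 0.5272 -0.149   0.107 ]
 [ 0.5387 -0.2097  0.107 ]]
[[0.5293 0.1735 0.068 ]] [[0.5353 0.1733 0.068 ]]
```

View pics/crop0.png

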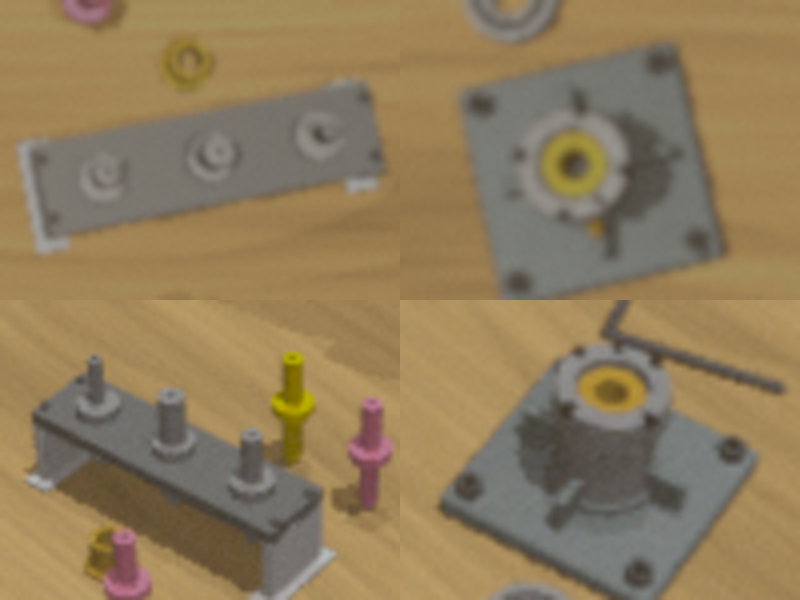

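The rack holds three grey spindles. In the scene picture (560×420 pixels) they are thin at (246,152), widest at (265,160) and in-between at (285,168). The in-between one is the medium spindle, and in the top view it is the left one at (293,243), nearest the bearing. The pink and yellow ones standing on the bench are look-alikes, to be left alone. The bearing shows at (185,239) in the top view. I'll check the stub widths and refine the positions next.

```bash
python3 - <<'E'
from h import *
for n in("top","scene"):
    A=np.load(n+".npz"); v,u=np.mgrid[0:420,0:560]; d=A["d"]
    W=back(n,np.c_[u.ravel(),v.ravel()],depth=d.ravel()); hsv=cv2.cvtColor(A["p"],cv2.COLOR_RGB2HSV).reshape(-1,3); px=np.c_[u.ravel(),v.ravel()]
    print("==",n)
    for nm,cx,cy in(("med",.5158,-.0819),("lar",.5272,-.149),("sma",.5387,-.2097)):
        r=np.hypot(W[:,0]-cx,W[:,1]-cy)
        top=(r<.02)&(W[:,2]>.103)&(W[:,2]<.112); st=(r<.025)&(W[:,2]>.08); 
        q=W[st]; k=np.array(manip.calibration(n)["rotation"])[:,0]; s=q@k
        print(nm,top.sum(),W[top].mean(0).round(4),"stub n",st.sum(),"width across view",np.percentile(s,[3,97]).ptp() if hasattr(s,'ptp') else np.ptp(np.percentile(s,[3,97])).round(4))
    b=np.hypot(W[:,0]-.532,W[:,1]-.173)
    m=(b<.09)&(W[:,2]>.008)&(W[:,2]<.017); print("flange",m.sum(),cv2.minAreaRect(W[m][:,:2].astype(np.float32)))
    m=(b<.04)&(W[:,2]>.0705)&(W[:,2]<.079); q=W[m]; print("nut top",m.sum(),np.median(q[:,2]),cv2.minEnclosingCircle(q[:,:2].astype(np.float32)),q.mean(0))
    y=(b<.025)&(hsv[:,1]>110)&(W[:,2]>.05)&(abs(W[:,2]-.068)<.004); print("bush",y.sum(),W[y].mean(0),cv2.minEnclosingCircle(W[y][:,:2].astype(np.float32)))
    m=(W[:,2]>.056)&(W[:,2]<.066)&(W[:,0]>.46)&(W[:,0]<.585)&(W[:,1]>-.27)&(W[:,1]<-.04)&(hsv[:,1]<60); print("plate",m.sum(),cv2.minAreaRect(W[m][:,:2].astype(np.float32)))
    for nm,lo,hi in(("pink",150,179),("yellow",25,32)):
        m=(hsv[:,0]>=lo)&(hsv[:,0]<=hi)&(hsv[:,1]>70)&(W[:,2]>.03)&(abs(W[:,0]-.52)<.2)&(abs(W[:,1]+.15)<.12)
        q=W[m]; lab=q[:,0]>.5
        for l in(0,1):
            if (lab==l).sum()>4: print(nm,(lab==l).sum(),q[lab==l].mean(0).round(3),q[lab==l].max(0).round(3),q[lab==l].min(0).round(3))
E
```

```text
== top
med 26 [ 0.5162 -0.085   0.107 ] stub n 36 width across view 0.0132
lar 45 [ 0.5287 -0.1497  0.107 ] stub n 58 width across view 0.0155
sma 17 [ 0.5414 -0.2145  0.1067] stub n 24 width across view 0.0117
flange 1388 ((0.5437159538269043, 0.176204115152359), (0.1548868864774704, 0.13421814143657684), 26.62682342529297)
nut top 220 0.07301699525674765 ((0.5326278805732727, 0.1730193793773651), 0.027084503322839737) [0.53199754 0.17175045 0.07329452]
bush 80 [0.53213128 0.1740757  0.06802075] ((0.5324133634567261, 0.1732964813709259), 0.014999630860984325)
plate 1464 ((0.5287780165672302, -0.14919120073318481), (0.05621230602264404, 0.20556867122650146), 10.882201194763184)
pink 50 [ 0.427 -0.072  0.066] [ 0.434 -0.061  0.098] [ 0.417 -0.083  0.051]
pink 70 [ 0.624 -0.077  0.069] [ 0.636 -0.067  0.097] [ 0.613 -0.09   0.049]
yellow 123 [ 0.429 -0.141  0.064] [ 0.443 -0.128  0.095] [ 0.414 -0.157  0.049]
== scene
med 24 [ 0.5187 -0.0833  0.1068] stub n 64 width across view 0.0127
lar 27 [ 0.5312 -0.1481  0.1068] stub n 74 width across view 0.0155
sma 12 [ 0.5427 -0.2125  0.1059] stub n 37 width across view 0.0087
flange 1127 ((0.5483333468437195, 0.17762821912765503), (0.14468063414096832, 0.11270596086978912), 14.166515350341797)
nut top 205 0.072762101158099 ((0.5329762697219849, 0.17372119426727295), 0.028226371854543686) [0.53454008 0.17435848 0.07281776]
bush 77 [0.53053885 0.17045614 0.06762775] ((0.5308050513267517, 0.17089663445949554), 0.01607416570186615)
plate 845 ((0.5310199856758118, -0.1493731439113617), (0.06069185212254524, 0.209669828414917), 10.602194786071777)
pink 114 [ 0.428 -0.067  0.063] [ 0.438 -0.056  0.094] [ 0.411 -0.083  0.031]
pink 131 [ 0.631 -0.073  0.064] [ 0.642 -0.062  0.094] [ 0.615 -0.088  0.032]
yellow 108 [ 0.433 -0.138  0.064] [ 0.446 -0.126  0.095] [ 0.417 -0.154  0.03 ]
```

Stub widths confirm it: small, large, medium in order of increasing y. Medium is at about (0.517, -0.0845) and the bearing axis at about (0.5325, 0.1733). I'll move above the medium spindle with the jaw partly open and closing along the rack's x axis.

Emit:
carry_out([
  [1.5,3.3,-0.5,5,4],
  [1.5,3.3,-0.5,5,4],
  [1.5,3.3,-0.5,5,4],
  [1.5,3.3,-0.5,5,4],
  [1.5,3.3,-0.5,5,4],
])

```text
t: 1.52
position: [0.3634, -0.4163, 0.2063]
tcp_rot: [[0.622, 0.783, 0.0], [0.783, -0.622, -0.0], [0.0, 0.001, -1.0]]
force: [0.8, -0.2, 0.2]
gripper_width: 0.0403
grasp_force: 0.0
```

Emit:
carry_out([
  [1.5,3.3,-0.5,5,4],
  [1.5,3.3,-0.5,5,4],
  [1.5,3.3,-0.5,5,4],
  [1.5,3.3,-0.5,5,4],
  [1.5,3.3,-0.5,5,4],
])

```text
t: 1.93
position: [0.4385, -0.2514, 0.1814]
tcp_rot: [[0.233, 0.972, 0.001], [0.972, -0.233, -0.0], [-0.0, 0.001, -1.0]]
force: [0.3, 0.7, -0.3]
gripper_width: 0.04
grasp_force: 0.0
```

Emit:
carry_out([
  [1.5,3.3,-0.5,5,4],
  [1.5,3.3,-0.5,5,4],
  [1.5,3.3,-0.5,5,4],
  [1.5,3.3,-0.5,5,4],
  [0,0,0,0,4],
])

```text
t: 2.35
position: [0.5014, -0.1121, 0.1612]
tcp_rot: [[-0.124, 0.992, 0.003], [0.992, 0.124, 0.005], [0.005, 0.004, -1.0]]
force: [1.0, 0.4, -0.1]
gripper_width: 0.0398
grasp_force: 0.0
```

Emit:
carry_out([
  [1.0,1.8,0,2.5,4],
  [0.9,1.85,0,2,4],
  [0,0,0,0,4],
  [0,0,0,0,4],
  [0,0,0,0,4],
])

```text
t: 2.77
position: [0.5165, -0.0851, 0.1613]
tcp_rot: [[-0.186, 0.983, -0.001], [0.983, 0.186, -0.001], [-0.001, -0.001, -1.0]]
force: [0.2, -0.7, -0.4]
gripper_width: 0.0403
grasp_force: 0.0
```

```bash
python3 - <<'E'
from h import *
s=manip.state(); print(s["t"],np.round(s["position"],4),np.round(s["joints"],3),np.degrees(np.arctan2(s["tcp_rot"][1][1],s["tcp_rot"][0][1])))
p,d=manip.read_camera("top"); q,e=manip.read_camera("scene")
f=lambda p,a,b:cv2.resize(np.ascontiguousarray(p[b:b+105,a:a+140,::-1]),(400,300),interpolation=cv2.INTER_CUBIC)
cv2.imwrite("pics/above.png",np.hstack([f(p,240,190),f(q,210,90)]))
E
```

```text
2.7667 [ 0.5165 -0.0851  0.1613] [ 0.314  0.559 -0.301  1.935  0.253  0.684  0.045] 10.724203432326405
```

View pics/above.png

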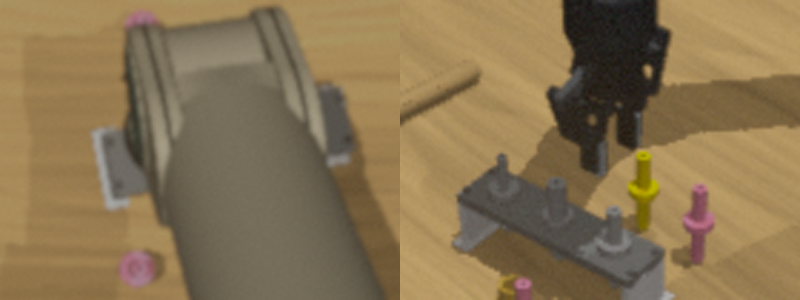

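In the scene half, the fingers are at about (610,150) in the picture, directly above the medium spindle's stub at (613,225). The fingers clear the pink and yellow look-alikes. Descending and gripping.

Emit:
carry_out([
  [0,0,-2.8,0,4],
  [0,0,-2.8,0,4],
  [0,0,-1.8,0,4],
  [0,0,-1.0,0,4],
  [0,0,0,0,4],
])

```text
t: 3.28
position: [0.5152, -0.085, 0.0755]
tcp_rot: [[-0.186, 0.983, -0.004], [0.983, 0.186, 0.0], [0.001, -0.004, -1.0]]
force: [0.2, -0.0, -1.0]
gripper_width: 0.0399
grasp_force: 0.0
```

Emit:
carry_out([
  [0,0,0,0,1],
  [0,0,0,0,1],
  [0,0,0,0,1],
  [0,0,0,0,1],
  [0,0,0,0,1],
])

```text
t: 3.7
position: [0.5176, -0.0846, 0.0784]
tcp_rot: [[-0.187, 0.982, 0.002], [0.982, 0.187, -0.0], [-0.001, 0.002, -1.0]]
force: [-1.1, -0.6, 5.0]
gripper_width: 0.0122
grasp_force: 58.6
```

Emit:
carry_out([
  [0,0,0.5,0,1],
  [0,0,1.5,0,1],
  [0,0,2.5,0,1],
  [0,0,2.5,0,1],
  [0,0,2,0,1],
])

```text
t: 4.12
position: [0.517, -0.0841, 0.1691]
tcp_rot: [[-0.187, 0.982, 0.001], [0.982, 0.187, 0.0], [0.0, 0.001, -1.0]]
force: [1.0, -0.5, -1.8]
gripper_width: 0.0125
grasp_force: 58.5
```

Emit:
carry_out([
  [0,0,0,0,1],
  [0,0,0,0,1],
  [0,0,0,0,1],
  [0,0,0,0,1],
  [0,0,0,0,1],
])

```text
t: 4.53
position: [0.516, -0.0842, 0.1661]
tcp_rot: [[-0.187, 0.982, -0.003], [0.982, 0.187, 0.0], [0.001, -0.002, -1.0]]
force: [-0.6, 0.3, -2.0]
gripper_width: 0.012
grasp_force: 58.6
```

```bash
python3 - <<'E'
from h import *
s=manip.state(); P=np.array(s["position"]); print(s["t"],P.round(4),s["gripper_width"],s["grasp_force"],np.round(s["force"],2),np.round(s["joints"],2))
q,e=manip.read_camera("scene"); np.savez("scene1",p=q,d=e)
t=proj("scene",P)[0]; print(t, proj("scene",P-[0,0,.06]))
a,b=int(t[0])-45,int(t[1])-30
cv2.imwrite("pics/lift.png",cv2.resize(np.ascontiguousarray(q[b:b+75,a:a+100,::-1]),(600,450),interpolation=cv2.INTER_CUBIC))
v,u=np.mgrid[0:420,0:560]; W=back("scene",np.c_[u.ravel(),v.ravel()],depth=e.ravel())
m=(np.hypot(W[:,0]-P[0],W[:,1]-P[1])<.03)&(W[:,2]<P[2]-.003)&(W[:,2]>.08)
q=W[m]
for lo in np.arange(.08,.17,.01):
    r=q[(q[:,2]>=lo)&(q[:,2]<lo+.01)]
    if len(r): print(round(lo,2),len(r),r.mean(0).round(4),np.ptp(r@np.array(manip.calibration("scene")["rotation"])[:,0]).round(4))
E
```

```text
4.5333 [ 0.516  -0.0842  0.1661] 0.011968233274599997 58.59597444534302 [-0.65  0.25 -1.96] [ 0.32  0.55 -0.31  1.93  0.25  0.7   0.05]
[284.79233973 144.3014198 ] [[285.00560255 163.43519149]]
0.1 3 [ 0.5183 -0.0802  0.1069] 0.0025
0.11 14 [ 0.5203 -0.0799  0.1152] 0.01
0.12 18 [ 0.5201 -0.0799  0.1255] 0.0125
0.13 17 [ 0.5206 -0.081   0.1344] 0.0124
0.14 12 [ 0.5204 -0.078   0.1437] 0.0171
0.15 57 [ 0.5214 -0.0779  0.1567] 0.027
0.16 13 [ 0.5209 -0.0781  0.1608] 0.0269
```

View pics/lift.png

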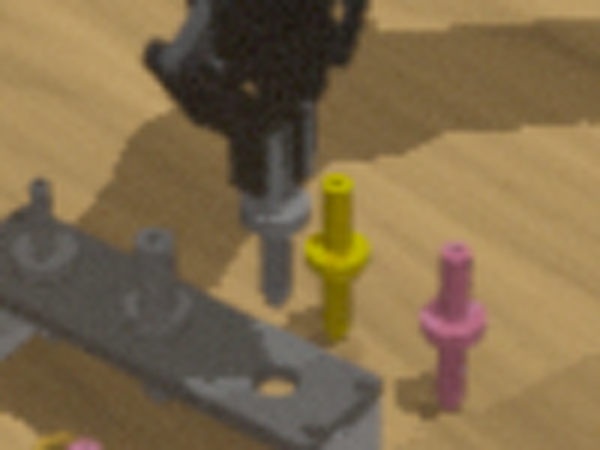

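The medium spindle hangs upright in the fingers, with its collar at (275,205) and nose at (275,300) in the crop. The other two spindles and the look-alikes have not moved. Carrying it to the bearing.

Emit:
carry_out([
  [0.1,1.5,0,0,1],
  [0.2,3,0,0,1],
  [0.2,3,0,0,1],
  [0.2,3,0,0,1],
  [0.2,3,0,0,1],
])

```text
t: 5.0
position: [0.5255, 0.0519, 0.1666]
tcp_rot: [[-0.187, 0.982, -0.001], [0.982, 0.187, -0.0], [0.0, -0.001, -1.0]]
force: [0.4, -0.4, -0.7]
gripper_width: 0.0117
grasp_force: 58.6
```

Emit:
carry_out([
  [0.2,3,0,0,1],
  [0.2,3,0,0,1],
  [0.2,3,0,0,1],
  [0.2,2.2,0,0,1],
  [0.06,1.05,0,0,1],
])

```text
t: 5.42
position: [0.534, 0.1778, 0.1668]
tcp_rot: [[-0.192, 0.981, -0.001], [0.981, 0.192, 0.003], [0.003, -0.0, -1.0]]
force: [-0.0, -0.5, -2.5]
gripper_width: 0.0123
grasp_force: 58.6
```

Emit:
carry_out([
  [0,0,-0.5,0,1],
  [0,0,-0.5,0,1],
  [0,0,-0.3,0,1],
  [0,0,0,0,1],
  [0,0,0,0,1],
])

```text
t: 5.83
position: [0.5344, 0.1711, 0.1538]
tcp_rot: [[-0.185, 0.983, -0.001], [0.983, 0.185, -0.001], [-0.001, -0.001, -1.0]]
force: [0.7, 0.1, -1.6]
gripper_width: 0.0121
grasp_force: 58.6
```

```bash
python3 - <<'E'
from h import *
s=manip.state(); P=np.array(s["position"]); print(s["t"],P.round(4),s["gripper_width"],np.round(s["force"],2))
q,e=manip.read_camera("scene"); p,d=manip.read_camera("top"); np.savez("scene2",p=q,d=e); np.savez("top2",p=p,d=d)
f=lambda p,a,b:cv2.resize(np.ascontiguousarray(p[b:b+75,a:a+75,::-1]),(400,400),interpolation=cv2.INTER_CUBIC)
cv2.imwrite("pics/over.png",np.hstack([f(p,150,200),f(q,315,195)]))
v,u=np.mgrid[0:420,0:560]; W=back("scene",np.c_[u.ravel(),v.ravel()],depth=e.ravel())
m=(np.hypot(W[:,0]-P[0],W[:,1]-P[1])<.012)&(W[:,2]<.14)&(W[:,2]>.08); r=W[m]
for lo in np.arange(.08,.14,.01):
    k=r[(r[:,2]>=lo)&(r[:,2]<lo+.01)]
    if len(k): print(round(lo,2),len(k),k.mean(0).round(4))
E
```

```text
5.8333 [0.5344 0.1711 0.1538] 0.012074028773532404 [ 0.72  0.1  -1.59]
0.09 5 [0.5382 0.1741 0.0966]
0.1 19 [0.5391 0.1748 0.1052]
0.11 20 [0.5394 0.174  0.116 ]
0.12 17 [0.539  0.1737 0.1243]
0.13 1 [0.5379 0.1785 0.1302]
```

View pics/over.png

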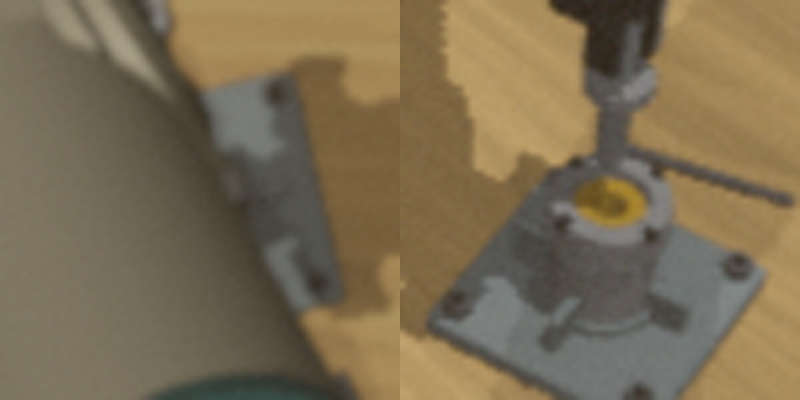

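The nose is at about (612,165) in the scene crop, just above the bush mouth at (610,203). I'll let the arm settle and measure the offset in the picture.

Emit:
carry_out([
  [0,0,0,0,1],
  [0,0,0,0,1],
  [0,0,0,0,1],
  [0,0,0,0,1],
  [0,0,0,0,1],
])

```text
t: 6.35
position: [0.5345, 0.1733, 0.1544]
tcp_rot: [[-0.187, 0.982, 0.0], [0.982, 0.187, 0.0], [0.0, 0.0, -1.0]]
force: [-0.6, -0.0, -0.9]
gripper_width: 0.012
grasp_force: 58.6
```

```bash
cat > off.py <<'E'
from h import *
from scipy.optimize import least_squares
Ps=[]
q,e=manip.read_camera("scene")
for i in range(4):
    if i: q2,e=manip.read_camera("scene")
    s=manip.state(); P=np.array(s["position"]); Ps.append(P)
    v,u=np.mgrid[0:420,0:560]; W=back("scene",np.c_[u.ravel(),v.ravel()],depth=e.ravel())
    m=(np.hypot(W[:,0]-P[0],W[:,1]-P[1])<.014)&(W[:,2]<P[2]-.028)&(W[:,2]>P[2]-.052); r=W[m]
    f=least_squares(lambda c:np.hypot(r[:,0]-c[0],r[:,1]-c[1])-.007,P[:2],loss="soft_l1",f_scale=.001)
    print(P.round(4),len(r),"shank axis in cam",f.x.round(4))
# nut outer side + bush as scene cam sees, first picture (unobstructed)
A=np.load("scene.npz");W=back("scene",np.c_[u.ravel(),v.ravel()],depth=A["d"].ravel())
b=np.hypot(W[:,0]-.5325,W[:,1]-.173)
for nm,lo,hi,R in(("nut side",.055,.070,.027),("barrel",.02,.045,.0235)):
    for rr in (.031,):
        m=(W[:,2]>lo)&(W[:,2]<hi)&(b<rr)&(b>R-.005)&((W[:,0]-.5325)*.64+(W[:,1]-.173)*.77>0.008); r=W[m]
        f=least_squares(lambda c:np.hypot(r[:,0]-c[0],r[:,1]-c[1])-R,[.5325,.173],loss="soft_l1",f_scale=.001); print(nm,len(r),f.x.round(4),np.abs(f.fun).mean())
E
python3 off.py
```

```text
[0.5345 0.1733 0.1544] 47 shank axis in cam [0.5351 0.1731]
[0.5345 0.1733 0.1544] 47 shank axis in cam [0.535  0.1733]
[0.5345 0.1733 0.1544] 48 shank axis in cam [0.5352 0.1732]
[0.5345 0.1733 0.1543] 49 shank axis in cam [0.5347 0.1729]
nut side 93 [0.5324 0.173 ] 0.0008205240945706544
barrel 148 [0.5326 0.1732] 0.0014305159202181023
```

Shift 2.2 mm in -x, then lower slowly into the mouth while watching the force.

Emit:
carry_out([
  [-0.22,0,0,0,1],
  [0,0,-0.8,0,1],
  [0,0,-0.8,0,1],
  [0,0,0,0,1],
  [0,0,0,0,1],
])

```text
t: 6.97
position: [0.5316, 0.173, 0.1373]
tcp_rot: [[-0.187, 0.982, -0.002], [0.982, 0.187, -0.001], [-0.0, -0.002, -1.0]]
force: [-0.2, 0.2, -0.8]
gripper_width: 0.0122
grasp_force: 58.6
```

Emit:
carry_out([
  [0,0,-0.3,0,1],
  [0,0,-0.3,0,1],
  [0,0,-0.3,0,1],
  [0,0,-0.3,0,1],
  [0,0,0,0,1],
])

```text
t: 7.38
position: [0.5319, 0.1731, 0.1257]
tcp_rot: [[-0.187, 0.982, -0.001], [0.982, 0.187, -0.0], [-0.0, -0.001, -1.0]]
force: [0.4, -0.0, -1.2]
gripper_width: 0.0124
grasp_force: 58.6
```

Emit:
carry_out([
  [0,0,-0.2,0,1],
  [0,0,-0.2,0,1],
  [0,0,-0.2,0,1],
  [0,0,-0.2,0,1],
  [0,0,0,0,1],
])

```text
t: 7.8
position: [0.532, 0.1731, 0.1179]
tcp_rot: [[-0.187, 0.982, -0.001], [0.982, 0.187, -0.0], [-0.0, -0.001, -1.0]]
force: [0.0, 0.1, -1.7]
gripper_width: 0.0122
grasp_force: 58.6
```

Emit:
carry_out([
  [0,0,-0.2,0,1],
  [0,0,-0.2,0,1],
  [0,0,0,0,1],
  [0,0,0,0,1],
  [0,0,0,0,1],
])

```text
t: 8.22
position: [0.5323, 0.1732, 0.1143]
tcp_rot: [[-0.187, 0.982, 0.0], [0.982, 0.187, 0.0], [0.0, 0.0, -1.0]]
force: [0.1, -0.3, -1.7]
gripper_width: 0.0122
grasp_force: 58.6
```

Emit:
carry_out([
  [0,0,-0.4,0,1],
  [0,0,-0.4,0,1],
  [0,0,-0.4,0,1],
  [0,0,-0.4,0,1],
  [0,0,0,0,1],
])

```text
t: 8.63
position: [0.5318, 0.173, 0.0972]
tcp_rot: [[-0.187, 0.982, -0.001], [0.982, 0.187, -0.0], [-0.0, -0.001, -1.0]]
force: [-0.0, -0.2, -1.6]
gripper_width: 0.0122
grasp_force: 58.5
```

Emit:
carry_out([
  [0,0,-0.4,0,1],
  [0,0,-0.4,0,1],
  [0,0,-0.2,0,1],
  [0,0,0,0,1],
  [0,0,0,0,1],
])

```text
t: 9.05
position: [0.5322, 0.1732, 0.0881]
tcp_rot: [[-0.187, 0.982, -0.0], [0.982, 0.187, -0.0], [-0.0, -0.0, -1.0]]
force: [-0.1, -0.2, -1.4]
gripper_width: 0.0121
grasp_force: 58.5
```

Emit:
carry_out([
  [0,0,-0.15,0,1],
  [0,0,-0.15,0,1],
  [0,0,-0.1,0,1],
  [0,0,0,0,1],
  [0,0,0,0,1],
])

```text
t: 9.47
position: [0.5323, 0.1733, 0.0845]
tcp_rot: [[-0.187, 0.982, 0.0], [0.982, 0.187, 0.0], [0.0, 0.0, -1.0]]
force: [-0.4, 0.2, 0.7]
gripper_width: 0.0117
grasp_force: 58.8
```

Emit:
carry_out([
  [0,0,-0.05,0,1],
  [0,0,-0.05,0,1],
  [0,0,0,0,1],
  [0,0,0,0,1],
  [0,0,0,0,1],
])

```text
t: 9.88
position: [0.5324, 0.1733, 0.0844]
tcp_rot: [[-0.187, 0.982, 0.001], [0.982, 0.187, -0.0], [-0.0, 0.001, -1.0]]
force: [-1.9, -1.2, 8.3]
gripper_width: 0.0126
grasp_force: 59.6
```

The collar has landed: z matches the prediction and the push is 8 N. Releasing and rising.

Emit:
carry_out([
  [0,0,0,0,5],
  [0,0,0,0,5],
  [0,0,0,0,5],
  [0,0,0,0,5],
  [0,0,0,0,5],
])

```text
t: 10.3
position: [0.5323, 0.1732, 0.0832]
tcp_rot: [[-0.187, 0.982, -0.0], [0.982, 0.187, 0.0], [0.0, -0.0, -1.0]]
force: [0.1, -0.8, 0.0]
gripper_width: 0.05
grasp_force: 0.0
```

Emit:
carry_out([
  [0,0,1,0,5],
  [0,0,2,0,5],
  [0,0,2,0,8.5],
  [0,0,0,0,8.5],
  [0,0,0,0,8.5],
])

```text
t: 10.72
position: [0.5332, 0.1735, 0.1349]
tcp_rot: [[-0.187, 0.982, 0.003], [0.982, 0.187, 0.001], [0.0, 0.003, -1.0]]
force: [0.1, -1.1, 0.1]
gripper_width: 0.0835
grasp_force: 0.0
```

```bash
python3 - <<'E'
from h import *
s=manip.state(); P=np.array(s["position"]); print(s["t"],P.round(4),np.round(s["joints"],2),np.round(s["force"],2),np.round(s["moment"],3),s["gripper_width"])
q,e=manip.read_camera("scene"); np.savez("scene3",p=q,d=e)
v,u=np.mgrid[0:420,0:560]; W=back("scene",np.c_[u.ravel(),v.ravel()],depth=e.ravel())
m=(np.hypot(W[:,0]-.5325,W[:,1]-.173)<.012)&(W[:,2]<.125)&(W[:,2]>.08); r=W[m]; print(len(r),"stub top z",np.percentile(r[:,2],[90,97,100]).round(4),r[r[:,2]>.11].mean(0))
cv2.imwrite("pics/seated.png",cv2.resize(np.ascontiguousarray(q[180:270,295:415,::-1]),(600,450),interpolation=cv2.INTER_CUBIC))
E
```

```text
10.7167 [0.5332 0.1735 0.1349] [-0.19  0.64 -0.27  1.86  0.26  0.67 -0.42] [ 0.08 -1.06  0.06] [ 0.003 -0.007  0.006] 0.08347508199750658
83 stub top z [0.1128 0.1145 0.1155] [0.53453926 0.17379907 0.11251873]
```

View pics/seated.png

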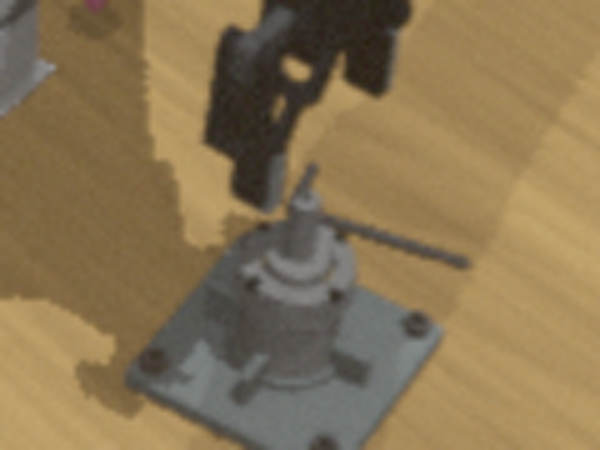

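The spindle is seated, with its stub top at 113 mm (expected 113). The fingers are open above it and the nut's slots show at (250,283) and (337,297). I'll pre-turn the wrist anticlockwise so one clockwise sweep fits in joint 7's range.

Emit:
carry_out([
  [0,0,0,7,8.5],
  [0,0,0,7,8.5],
  [0,0,0,7,8.5],
  [0,0,0,7,8.5],
  [0,0,0,7,8.5],
])

```text
t: 11.18
position: [0.5316, 0.1729, 0.1324]
tcp_rot: [[-0.721, 0.693, -0.002], [0.693, 0.721, -0.001], [0.001, -0.002, -1.0]]
force: [-0.3, 0.3, -0.2]
gripper_width: 0.0846
grasp_force: 0.0
```

Emit:
carry_out([
  [0,0,0,7,8.5],
  [0,0,0,7,8.5],
  [0,0,0,7,8.5],
  [0,0,0,7,8.5],
  [0,0,0,7,8.5],
])

```text
t: 11.6
position: [0.5316, 0.1728, 0.1324]
tcp_rot: [[-0.988, 0.154, -0.002], [0.154, 0.988, -0.001], [0.002, -0.001, -1.0]]
force: [-0.4, -0.4, 0.3]
gripper_width: 0.0848
grasp_force: 0.0
```

Emit:
carry_out([
  [0,0,0,7,8.5],
  [0,0,0,7,8.5],
  [0,0,0,7,8.5],
  [0,0,0,7,8.5],
  [0,0,0,2,8.5],
])

```text
t: 12.02
position: [0.5316, 0.1727, 0.1322]
tcp_rot: [[-0.933, -0.36, -0.002], [-0.36, 0.933, -0.0], [0.002, 0.001, -1.0]]
force: [0.5, -0.7, -1.1]
gripper_width: 0.0848
grasp_force: 0.0
```

Emit:
carry_out([
  [0,0,0,0,8.5],
  [0,0,0,0,8.5],
  [0,0,0,0,8.5],
  [0,0,0,0,8.5],
  [0,0,0,0,8.5],
])

```text
t: 12.43
position: [0.5322, 0.1733, 0.1333]
tcp_rot: [[-0.935, -0.355, -0.0], [-0.355, 0.935, -0.0], [0.0, -0.0, -1.0]]
force: [0.1, 0.1, -0.3]
gripper_width: 0.0849
grasp_force: 0.0
```

```bash
python3 - <<'E'
from h import *
s=manip.state(); print(np.round(s["position"],4),np.round(s["joints"],2),np.round(s["tcp_rot"],3).tolist())
E
```

```text
[0.5322 0.1733 0.1333] [ 0.1   0.74 -0.75  1.85  0.68  0.83  0.93] [[-0.935, -0.355, -0.0], [-0.355, 0.935, -0.0], [0.0, -0.0, -1.0]]
```

Emit:
carry_out([
  [0,0,-2,0,8.5],
  [0,0,-2,0,8.5],
  [0,0,-2,0,8.5],
  [0,0,-1,0,8.5],
  [0,0,-0.5,0,8.5],
])

```text
t: 12.85
position: [0.5315, 0.1729, 0.057]
tcp_rot: [[-0.935, -0.355, -0.002], [-0.355, 0.935, -0.001], [0.002, -0.0, -1.0]]
force: [-0.5, 1.0, 0.1]
gripper_width: 0.0849
grasp_force: 0.0
```

Emit:
carry_out([
  [0,0,-0.5,0,8.5],
  [0,0,-0.4,0,8.5],
  [0,0,-0.3,0,8.5],
  [0,0,0,0,8.5],
  [0,0,0,0,8.5],
])

```text
t: 13.27
position: [0.5326, 0.1733, 0.0467]
tcp_rot: [[-0.935, -0.355, 0.001], [-0.355, 0.935, 0.0], [-0.001, -0.0, -1.0]]
force: [0.2, -0.2, 0.3]
gripper_width: 0.085
grasp_force: 0.0
```

Emit:
carry_out([
  [0,0,0,0,4.8],
  [0,0,0,0,4.8],
  [0,0,0,0,4.8],
  [0,0,0,0,4.8],
  [0,0,0,0,4.8],
])

```text
t: 13.68
position: [0.5324, 0.1737, 0.0472]
tcp_rot: [[-0.935, -0.355, 0.001], [-0.355, 0.935, 0.001], [-0.001, 0.0, -1.0]]
force: [-2.0, -1.2, 6.3]
gripper_width: 0.0524
grasp_force: 62.1
```

```bash
cat > st.py <<'E'
from h import *
s=manip.state(); R=s["tcp_rot"]; print(round(s["t"],2),np.round(s["position"],4),np.round(s["joints"],2),"yaw",round(np.degrees(np.arctan2(R[1][1],R[0][1])),1),"F",np.round(s["force"],1),"M",np.round(s["moment"],2),s["gripper_width"],s["grasp_force"])
E
python3 st.py
```

```text
13.68 [0.5324 0.1737 0.0472] [ 0.03  0.85 -0.64  1.9   0.81  0.67  0.82] yaw 110.8 F [-2.  -1.2  6.3] M [0.   0.37 0.02] 0.052400097215292984 62.121004024520516
```

The nut is gripped (52.4 mm, 62 N). Screwing it down clockwise, following the pitch.

Emit:
carry_out([
  [0,0,-0.004,-3,4.8],
  [0,0,-0.004,-7,4.8],
  [0,0,-0.004,-7,4.8],
  [0,0,-0.004,-7,4.8],
  [0,0,-0.004,-7,4.8],
])

```text
t: 14.1
position: [0.5325, 0.1734, 0.047]
tcp_rot: [[-0.983, 0.183, 0.001], [0.183, 0.983, 0.0], [-0.001, 0.0, -1.0]]
force: [-2.0, -0.8, 4.9]
gripper_width: 0.0527
grasp_force: 62.2
```

```bash
python3 st.py
```

```text
14.1 [0.5325 0.1734 0.047 ] [-0.05  0.82 -0.5   1.9   0.67  0.6   0.4 ] yaw 79.5 F [-2.  -0.8  4.9] M [-0.05  0.32  0.09] 0.052714926395995794 62.212610207498074
```

Emit:
carry_out([
  [0,0,-0.004,-7,4.8],
  [0,0,-0.004,-7,4.8],
  [0,0,-0.004,-7,4.8],
  [0,0,-0.004,-7,4.8],
  [0,0,-0.004,-7,4.8],
])

```text
t: 14.52
position: [0.5324, 0.1732, 0.0468]
tcp_rot: [[-0.701, 0.714, 0.001], [0.714, 0.701, -0.0], [-0.001, 0.0, -1.0]]
force: [-1.8, -1.4, 5.7]
gripper_width: 0.0524
grasp_force: 62.3
```

```bash
python3 st.py
```

```text
14.52 [0.5324 0.1732 0.0468] [-0.14  0.79 -0.34  1.9   0.49  0.53 -0.05] yaw 44.5 F [-1.8 -1.4  5.7] M [-0.17  0.32  0.11] 0.05241851253527679 62.26199874188751
```

Emit:
carry_out([
  [0,0,-0.004,-7,4.8],
  [0,0,-0.004,-7,4.8],
  [0,0,-0.004,-7,4.8],
  [0,0,-0.003,-5,4.8],
  [0,0,-0.003,-5,4.8],
])

```text
t: 14.93
position: [0.5321, 0.1731, 0.0466]
tcp_rot: [[-0.235, 0.972, 0.0], [0.972, 0.235, -0.001], [-0.001, -0.0, -1.0]]
force: [-2.4, -1.4, 6.3]
gripper_width: 0.0522
grasp_force: 62.3
```

```bash
python3 st.py
```

```text
14.93 [0.5321 0.1731 0.0466] [-0.23  0.77 -0.21  1.91  0.31  0.49 -0.42] yaw 13.6 F [-2.4 -1.4  6.3] M [-0.22  0.31  0.09] 0.05222192643493681 62.333113378845155
```

Mz is about 0.1 N m, so the nut is turning freely. Slower now, watching for the stop.

Emit:
carry_out([
  [0,0,-0.002,-4,4.8],
  [0,0,-0.002,-4,4.8],
  [0,0,-0.002,-4,4.8],
  [0,0,-0.002,-4,4.8],
  [0,0,-0.002,-4,4.8],
])

```text
t: 15.35
position: [0.5319, 0.173, 0.0465]
tcp_rot: [[0.111, 0.994, -0.0], [0.994, -0.111, -0.0], [-0.0, -0.0, -1.0]]
force: [-2.6, -2.0, 7.0]
gripper_width: 0.0529
grasp_force: 62.4
```

```bash
python3 st.py
```

```text
15.35 [0.5319 0.173  0.0465] [-0.29  0.77 -0.12  1.91  0.18  0.47 -0.65] yaw -6.4 F [-2.6 -2.   7. ] M [-0.3   0.33  0.11] 0.05285157026735159 62.371208695694804
```

Emit:
carry_out([
  [0,0,-0.002,-3,4.8],
  [0,0,-0.002,-3,4.8],
  [0,0,-0.002,-3,4.8],
  [0,0,-0.002,-3,4.8],
  [0,0,-0.002,-3,4.8],
])

```text
t: 15.77
position: [0.5318, 0.173, 0.0464]
tcp_rot: [[0.364, 0.932, -0.001], [0.932, -0.364, -0.0], [-0.0, -0.0, -1.0]]
force: [-2.7, -1.4, 7.4]
gripper_width: 0.0525
grasp_force: 62.4
```

```bash
python3 st.py
```

```text
15.77 [0.5318 0.173  0.0464] [-0.33  0.77 -0.05  1.91  0.08  0.47 -0.82] yaw -21.3 F [-2.7 -1.4  7.4] M [-0.28  0.36  0.1 ] 0.05246486412754206 62.419218476861715
```

Emit:
carry_out([
  [0,0,-0.001,-3,4.8],
  [0,0,-0.001,-3,4.8],
  [0,0,-0.001,-3,4.8],
  [0,0,-0.001,-3,4.8],
  [0,0,0,0,4.8],
])

```text
t: 16.18
position: [0.5317, 0.173, 0.0463]
tcp_rot: [[0.549, 0.836, -0.001], [0.836, -0.549, -0.0], [-0.001, -0.0, -1.0]]
force: [-2.6, -0.8, 6.4]
gripper_width: 0.0525
grasp_force: 62.5
```

```bash
python3 st.py
```

```text
16.18 [0.5317 0.173  0.0463] [-0.36  0.77 -0.    1.91  0.    0.46 -0.95] yaw -33.3 F [-2.6 -0.8  6.4] M [-0.37  0.39 -0.11] 0.05250689171318091 62.4589890986681
```

Emit:
carry_out([
  [0,0,-0.001,-3,4.8],
  [0,0,-0.001,-3,4.8],
  [0,0,-0.001,-3,4.8],
  [0,0,-0.001,-3,4.8],
  [0,0,0,0,4.8],
])

```text
t: 16.6
position: [0.5316, 0.1731, 0.0462]
tcp_rot: [[0.711, 0.703, -0.001], [0.703, -0.711, -0.0], [-0.001, -0.001, -1.0]]
force: [-2.1, -0.3, 7.3]
gripper_width: 0.0528
grasp_force: 62.5
```

```bash
python3 st.py
```

```text
16.6 [0.5316 0.1731 0.0462] [-0.4   0.77  0.05  1.91 -0.08  0.46 -1.08] yaw -45.3 F [-2.1 -0.3  7.3] M [-0.39  0.4  -0.07] 0.05276062260083714 62.46464724652469
```

Emit:
carry_out([
  [0,0,0,-2,4.8],
  [0,0,0,-2,4.8],
  [0,0,0,-2,4.8],
  [0,0,0,-2,4.8],
  [0,0,0,-2,4.8],
])

```text
t: 17.02
position: [0.5332, 0.1743, 0.0463]
tcp_rot: [[0.819, 0.574, 0.003], [0.574, -0.819, 0.001], [0.003, 0.001, -1.0]]
force: [1.5, 0.9, 3.4]
gripper_width: 0.0525
grasp_force: 62.4
```

```bash
python3 st.py
```

```text
17.02 [0.5332 0.1743 0.0463] [-0.42  0.77  0.09  1.91 -0.14  0.46 -1.19] yaw -54.9 F [1.5 0.9 3.4] M [ 0.11 -0.49  1.46] 0.052493684141403 62.37473163753748
```

Emit:
carry_out([
  [0,0,0,-1,4.8],
  [0,0,0,-1,4.8],
  [0,0,0,-1,4.8],
  [0,0,0,-1,4.8],
  [0,0,0,-1,4.8],
])

```text
t: 17.43
position: [0.5344, 0.1748, 0.0463]
tcp_rot: [[0.867, 0.499, 0.005], [0.499, -0.867, 0.002], [0.005, 0.001, -1.0]]
force: [3.8, 2.9, 5.0]
gripper_width: 0.0523
grasp_force: 64.3
```

```bash
python3 st.py
```

```text
17.43 [0.5344 0.1748 0.0463] [-0.44  0.77  0.11  1.91 -0.18  0.46 -1.25] yaw -60.1 F [3.8 2.9 5. ] M [ 0.52 -0.76  2.06] 0.0523036092022503 64.33472811011598
```

Mz rose to 2.06 N m at a total of about 163–171°, so the nut has bottomed (2.85 rad, within the 1.9–2.9 given). Now I unwind gently to find where the torque drops away.

Emit:
carry_out([
  [0,0,0,0,4.8],
  [0,0,0,1,4.8],
  [0,0,0,1,4.8],
  [0,0,0,1,4.8],
  [0,0,0,0,4.8],
])

```text
t: 17.85
position: [0.5344, 0.175, 0.0462]
tcp_rot: [[0.843, 0.538, 0.004], [0.538, -0.843, 0.003], [0.005, -0.001, -1.0]]
force: [3.1, 4.3, 5.8]
gripper_width: 0.0523
grasp_force: 63.9
```

```bash
python3 st.py
```

```text
17.85 [0.5344 0.175  0.0462] [-0.43  0.77  0.1   1.91 -0.16  0.46 -1.22] yaw -57.5 F [3.1 4.3 5.8] M [ 0.77 -0.74  0.06] 0.052332186973235086 63.88693010550924
```

Emit:
carry_out([
  [0,0,0,1,4.8],
  [0,0,0,1,4.8],
  [0,0,0,1,4.8],
  [0,0,0,0,4.8],
  [0,0,0,0,4.8],
])

```text
t: 18.27
position: [0.5343, 0.1751, 0.0463]
tcp_rot: [[0.814, 0.581, 0.004], [0.581, -0.814, 0.004], [0.005, -0.001, -1.0]]
force: [2.6, 4.4, 6.1]
gripper_width: 0.0523
grasp_force: 63.9
```

```bash
python3 st.py
```

```text
18.27 [0.5343 0.1751 0.0463] [-0.42  0.77  0.09  1.91 -0.14  0.46 -1.19] yaw -54.5 F [2.6 4.4 6.1] M [ 0.84 -0.73  0.05] 0.05225890006595624 63.913075322052464
```

Emit:
carry_out([
  [0,0,0,1,4.8],
  [0,0,0,1,4.8],
  [0,0,0,1,4.8],
  [0,0,0,1,4.8],
  [0,0,0,1,4.8],
])

```text
t: 18.68
position: [0.5342, 0.1753, 0.0463]
tcp_rot: [[0.76, 0.65, 0.004], [0.65, -0.76, 0.004], [0.005, -0.0, -1.0]]
force: [2.7, 3.8, 6.3]
gripper_width: 0.0525
grasp_force: 63.9
```

```bash
python3 st.py
```

```text
18.68 [0.5342 0.1753 0.0463] [-0.41  0.77  0.06  1.91 -0.11  0.46 -1.13] yaw -49.5 F [2.7 3.8 6.3] M [ 0.96 -0.63 -0.11] 0.052527601188309056 63.87625426752493
```

The torque dropped at a yaw of about -58°, which is the bottomed reference. A quarter turn takes it to yaw +32°, so +81.5° more, rising with the thread.

Emit:
carry_out([
  [0,0,0.002,4,4.8],
  [0,0,0.004,7,4.8],
  [0,0,0.004,7,4.8],
  [0,0,0.004,7,4.8],
  [0,0,0.004,7,4.8],
])

```text
t: 19.1
position: [0.5329, 0.1761, 0.0465]
tcp_rot: [[0.295, 0.956, 0.002], [0.956, -0.295, 0.005], [0.005, 0.0, -1.0]]
force: [-1.2, 6.2, 8.0]
gripper_width: 0.0522
grasp_force: 64.1
```

Emit:
carry_out([
  [0,0,0.004,7,4.8],
  [0,0,0.004,7,4.8],
  [0,0,0.004,7,4.8],
  [0,0,0.004,7,4.8],
  [0,0,0.004,7,4.8],
])

```text
t: 19.52
position: [0.5311, 0.1761, 0.0466]
tcp_rot: [[-0.307, 0.952, -0.001], [0.952, 0.307, 0.004], [0.004, 0.0, -1.0]]
force: [-3.3, 5.8, 10.9]
gripper_width: 0.0526
grasp_force: 64.4
```

Emit:
carry_out([
  [0,0,0.003,6,4.8],
  [0,0,0.002,5,4.8],
  [0,0,0.002,3,4.8],
  [0,0,0,0.5,4.8],
  [0,0,0,0,4.8],
])

```text
t: 19.93
position: [0.5305, 0.1759, 0.0467]
tcp_rot: [[-0.532, 0.847, -0.002], [0.847, 0.532, 0.004], [0.004, -0.0, -1.0]]
force: [-5.1, 5.2, 13.2]
gripper_width: 0.0527
grasp_force: 64.6
```

Emit:
carry_out([
  [0,0,0,0,4.8],
  [0,0,0,0,4.8],
  [0,0,0,0,4.8],
  [0,0,0,0,4.8],
  [0,0,0,0,4.8],
])

```text
t: 20.35
position: [0.5305, 0.1758, 0.0467]
tcp_rot: [[-0.531, 0.847, -0.002], [0.847, 0.531, 0.003], [0.004, -0.0, -1.0]]
force: [-4.2, 4.7, 12.5]
gripper_width: 0.0527
grasp_force: 64.6
```

```bash
python3 st.py; python3 - <<'E'
from h import *
q,e=manip.read_camera("scene"); cv2.imwrite("pics/end.png",cv2.resize(np.ascontiguousarray(q[180:270,295:415,::-1]),(600,450),interpolation=cv2.INTER_CUBIC)); s=manip.state(); print(np.round(s["qvel"],3))
E
```

```text
20.35 [0.5305 0.1758 0.0467] [-0.18  0.78 -0.29  1.91  0.42  0.51 -0.2 ] yaw 32.1 F [-4.2  4.7 12.5] M [1.17 0.83 0.02] 0.052669520248403046 64.59351384895854
[-0.     0.001 -0.001 -0.001  0.001 -0.001 -0.003]
```

View pics/end.png

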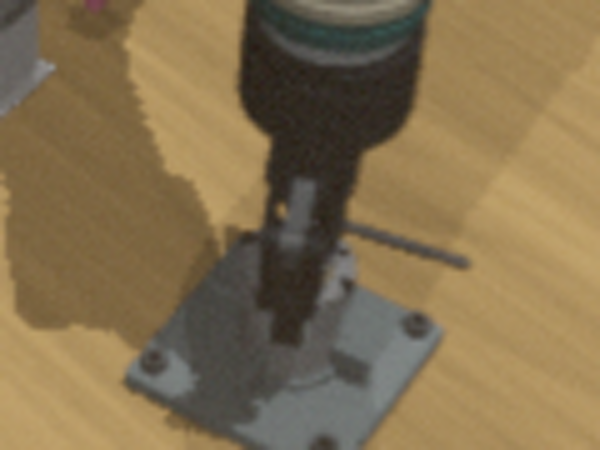

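The fingers still grip the nut at yaw 32° and everything is still. The seated spindle's stub shows untouched between the fingers at (300,210). Handing in.

```bash
python3 -c "
from bench import manip
print(manip.close_job())"
```

```text
the job is handed in; nothing more can be done
None
```

I handed in the job, with no verdict returned: the medium spindle is seated in the bush and let go, and the nut was bottomed, backed off about a quarter turn by wrist angle, and is still gripped at about 65 N.

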